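Sort leftover biscuits into their storage boxes

TASK

Sort the five mixed biscuits on the tray into the storage boxes: each goes into the box that already holds its kind, laid flat on the bare paper beside the others, nothing stacked or leaning, with the square ones squared up to their box and the finger lying the same way as the fingers in its row. They break easily, so set them down gently without letting any fall, and leave the jar and the cup where they stand.

Things in the scene. Friction and masses are not known exactly. Their poses are not given: they have to be found in the camera images.
- swirl_a: Round biscuit, pale dough with a cocoa spiral on top, 52 mm across, 14 mm thick, 20 g. One of two alike, for the same box. Origin: underside centre, z up. Starts flat, any yaw, on a tray near the robot (540 x 150 mm, floor 3 mm above the table, 9 mm rim), in a row of five biscuits some 105 mm apart, in any order.
- swirl_b: Round biscuit, pale dough with a cocoa spiral on top, 52 mm across, 14 mm thick, 20 g. One of two alike, for the same box. Origin: underside centre, z up. Starts flat, any yaw, on a tray near the robot (540 x 150 mm, floor 3 mm above the table, 9 mm rim), in a row of five biscuits some 105 mm apart, in any order.
- chequer_a: Square biscuit, 4 x 4 chequer of pale and cocoa dough, 42 x 42 mm, 14 mm thick, 20 g. One of two alike, for the same box. Origin: underside centre, z up. x, y parallel to its edges. Starts flat, any yaw, on a tray near the robot (540 x 150 mm, floor 3 mm above the table, 9 mm rim), in a row of five biscuits some 105 mm apart, in any order.
- chequer_b: Square biscuit, 4 x 4 chequer of pale and cocoa dough, 42 x 42 mm, 14 mm thick, 20 g. One of two alike, for the same box. Origin: underside centre, z up. x, y parallel to its edges. Starts flat, any yaw, on a tray near the robot (540 x 150 mm, floor 3 mm above the table, 9 mm rim), in a row of five biscuits some 105 mm apart, in any order.
- finger_a: Long ridged finger biscuit, one end dipped in chocolate, 78 mm long (x), 28 mm wide (y), 14 mm thick, 20 g. Origin: underside centre, z up. +x to the dipped end. Starts flat, any yaw, on a tray near the robot (540 x 150 mm, floor 3 mm above the table, 9 mm rim), in a row of five biscuits some 105 mm apart, in any order.
- box_swirl: Fixed clear open box, paper-lined, with round swirls along its far wall. 190 (x) x 210 (y) x 50 mm high, walls 3 mm, floor 4 mm up. Stock, fixed, covers box x above +0.032 up to 35 mm high; the rest (-0.092 to +0.032, full width) is bare. Origin: underside centre, x away from the robot (yaw +-0.1), y along the stock row. One of three in a row, 250 mm apart, in any order.
- box_chequer: Fixed clear open box, paper-lined, with square chequers along its far wall. 190 (x) x 210 (y) x 50 mm high, walls 3 mm, floor 4 mm up. Stock, fixed, covers box x above +0.032 up to 35 mm high; the rest (-0.092 to +0.032, full width) is bare. Origin: underside centre, x away from the robot (yaw +-0.1), y along the stock row. One of three in a row, 250 mm apart, in any order.
- box_finger: Fixed clear open box, paper-lined, with fingers (length along y) along its far wall. 190 (x) x 210 (y) x 50 mm high, walls 3 mm, floor 4 mm up. Stock, fixed, covers box x above +0.032 up to 35 mm high; the rest (-0.092 to +0.032, full width) is bare. Origin: underside centre, x away from the robot (yaw +-0.1), y along the stock row. One of three in a row, 250 mm apart, in any order.
- jar: Bystander: closed glass jar with a steel cap, 76 mm across, 120 mm high, on the table to the robot's right. Origin: centre of its underside. Leave it alone.
- cup: Bystander: steel measuring cup with a handle (towards its +y), 80 mm across, 85 mm high, on the table to the robot's left. Origin: centre of its underside. Leave it alone.
Things that resemble listed ones, but are neither listed nor needed, are in the scene too. Of the things that look like the finger_a, take the one that is farthest to the robot's left at the start. What is shaped like the swirl_b but blue is not meant.

How it is judged (in metres and radians):
At the end, for the whole second after the job is handed in: Every biscuit rests in the box of its own kind, flat (0.15 rad, top up), its underside on the paper floor (within 5 mm, so on no other biscuit); squares within 0.3 rad of parallel to their box, the finger within 0.3 rad of the box's y axis, along which the stock fingers lie (x of swirl_a in the frame of box_swirl between -0.092 and 0.092 m and y of swirl_a in the frame of box_swirl between -0.102 and 0.102 m and z of swirl_a in the frame of box_swirl between 0 and 0.009 m and angle between each of swirl_a, chequer_a, finger_a, swirl_b, chequer_b's own z axis and vertical below 0.15 rad and linear speed of each of swirl_a, chequer_a, finger_a, swirl_b, chequer_b below 0.02 m/s and angular speed of each of swirl_a, chequer_a, finger_a, swirl_b, chequer_b below 0.2 rad/s and x of chequer_a in the frame of box_chequer between -0.092 and 0.092 m and y of chequer_a in the frame of box_chequer between -0.102 and 0.102 m and z of chequer_a in the frame of box_chequer between 0 and 0.009 m and (angle between the x axis of chequer_a and the x axis of box_chequer, either way round below 0.3 rad or angle between the x axis of chequer_a and the y axis of box_chequer, either way round below 0.3 rad) and x of finger_a in the frame of box_finger between -0.092 and 0.092 m and y of finger_a in the frame of box_finger between -0.102 and 0.102 m and z of finger_a in the frame of box_finger between 0 and 0.009 m and angle between the x axis of finger_a and the y axis of box_finger, either way round below 0.3 rad and x of swirl_b in the frame of box_swirl between -0.092 and 0.092 m and y of swirl_b in the frame of box_swirl between -0.102 and 0.102 m and z of swirl_b in the frame of box_swirl between 0 and 0.009 m and x of chequer_b in the frame of box_chequer between -0.092 and 0.092 m and y of chequer_b in the frame of box_chequer between -0.102 and 0.102 m and z of chequer_b in the frame of box_chequer between 0 and 0.009 m and (angle between the x axis of chequer_b and the x axis of box_chequer, either way round below 0.3 rad or angle between the x axis of chequer_b and the y axis of box_chequer, either way round below 0.3 rad)); the robot touches nothing.
It fails at once if a biscuit is dropped: it falls faster than 0.75 m/s while not held (a fall of about 3 cm) ((contact force between the fingers and swirl_a below 0.05 N and linear speed of swirl_a above 0.75 m/s) or (contact force between the fingers and chequer_a below 0.05 N and linear speed of chequer_a above 0.75 m/s) or (contact force between the fingers and finger_a below 0.05 N and linear speed of finger_a above 0.75 m/s) or (contact force between the fingers and swirl_b below 0.05 N and linear speed of swirl_b above 0.75 m/s) or (contact force between the fingers and chequer_b below 0.05 N and linear speed of chequer_b above 0.75 m/s)).
It fails at once if the jar is pushed more than 2 cm or tipped over (distance of jar from where it was at the start of the episode above 0.02 m or angle between jar's own z axis and vertical above 0.3 rad).
It fails at once if the cup is pushed more than 2 cm or tipped over (distance of cup from where it was at the start of the episode above 0.02 m or angle between cup's own z axis and vertical above 0.3 rad).
It also fails if it takes over 115 s, if anything falls off the work surface, if the arm or the gripper's body presses on something with over 40 N, if the wrist force passes 120 N, or if a joint passes its speed limit or range.

ROBOT

A 6-joint arm with a two-finger parallel gripper is mounted at the origin on the work surface. World frame = base frame: x ahead of the robot, y to its left, z up, the work surface at z = 0. Lengths are in mm, angles in rad, forces in N, time in s.
With the tool pointing down it reaches from about 275 to 750 mm from the base axis. Payload 10.2 kg.
Tool frame: the origin (TCP) lies between the finger pads; the fingertips stand 14 mm ahead of it and the grasp point (between the pads) lies 5 mm behind it (tip_reach is the distance from the TCP to the fingertips, in mm); z points along the fingers, y is the line along which they close (so a half turn about z gives the same grasp; the last joint's range is limited). The gripper opens to 85 mm and grips with 20 to 120 N. Pads are 22 mm wide; open, the fingers measure 114 mm over their backs; the gripper's body (76 mm by 85 mm) begins 54 mm behind the grasp point. The pads swing forward as they close: fully open they stand 13 mm farther back than shut.
Start: joints at [-1.396, 0.313, 1.498, -0, 1.331, -0.223], TCP at [203.368, -484.017, 245.294] pointing down, gripper open.
Joint ranges: [-2.94, 2.94], [-0.97, 2.17], [0.19, 2.56], [-1.23, 4.37], [0.02, 3.11], [-2.88, 2.88]. Speed limits (rad/s): [2.39, 2.39, 3.01, 3.14, 3.14, 3.14].

INTERFACE

Orientations are given as a unit quaternion [w, x, y, z].
In Python, from rig import * gives the robot as it stands.
- The arm moves only by the tool arm_command, never from a script. Its argument "steps" is a list that holds one entry, the list of rows, each a list of 7 numbers: the opening, from 0 (shut) to 1 (fully open), then the shift along the tool's x, y, z each as a share of 0.05 m, from -1 to 1, then the turn, a rotation vector about the tool's x, y, z each as a share of 0.15 rad, from -1 to 1. A call has 1 to 8 rows; each row shifts and turns the commanded pose from where the row before left it, along the tool's axes as they then stand; what a row does not reach is not made up. A row lasts 1/8 s, in which the tool goes at most 62.5 mm and 10.7 degrees, less where a joint would pass 70% of its speed; a pose out of reach is approached as far as the arm can. A call with a number of a shift or a turn outside -1 to 1 is refused whole. A call with a gripper value outside its range is refused whole. The fingers move at their own pace and stop on an object; "squeeze" is the grip in N (left out, the last holds). Time passes only in rows, so rows that do not move let the fingers close. It gives the time, the measured TCP pose, the force, the opening and the grip force at its end, in the units of the state.
- sense(): the state, without advancing time (a new reading comes with each control period).
- capture(name): name is "scene" or "side" or "wrist"; returns the picture (400x640x3 uint8, red, green, blue); there is no depth.
- get_calibration(name): a dict with "intrinsics" (3x3 intrinsics, pixels), "D" ([k1, k2, p1, p2, k3] as OpenCV has them; the pictures are not rectified), "rvec" (rotation vector, rad) and "tvec" (3), from world to camera coordinates, as OpenCV has them; the wrist camera has in their place "T_tool_cam" (4x4, takes a point from camera to tool coordinates, whose origin is the TCP and whose axes are the flange's). Camera axes: x right, y down, z forward; pixel columns grow to the right and rows downward; lengths in mm; the calibration is good to about 2 mm. A picture is of the moment at which its call begins: read the wrist's pose just before it. get_calibration takes no time and is no camera call.
- finish_job(): hands the job in; it is judged then, once.
The state is a dict: "time_s": time; "joints": joint angles; "dq": joint speeds; "tau": joint torques, N m; "eef_pos": TCP position; "ee_rot": TCP orientation; "force": force on the tool from outside, world axes, zero at the start; "wrist_torque": the same for the moment, N m; "grip_width": opening from 0.0 (shut) to 1.0 (fully open); "grip_force": force on a finger pad.
Only numpy, scipy, OpenCV 4.12 (cv2) and the standard library are available. Lean on these libraries where they do the work, as an engineer would, in place of code of your own. Each camera call takes 0.05 s, during which the arm holds its last target. There are 200 camera calls.

## Working session

There is one attempt and no reset: what is moved stays moved. The work goes in short steps, Python scripts to look and compute and a tool call to move; the robot and the scene stay as the last step left them, time stands still between calls to the robot, and variables do not carry over. Pictures are saved under pics/ and viewed, at most 14 in all, crops included, and the job is handed in when it is done.

Besides the shell and the picture viewer there is one more tool, called after ">>>" as a command line: name --argument value ..., lists and objects as JSON in quotes. arm_command: Moves the arm, as the interface text tells. Its arguments: {"type":"object","properties":{"steps":{"type":"array"},"squeeze":{"type":"number"}},"required":["steps"]}

```bash
mkdir -p pics; ls
python3 - <<'E'
from rig import *
import cv2,json
for n in ("scene","side"):
    cv2.imwrite(f"pics/{n}0.png",capture(n)[:,:,::-1])
for n in ("scene","side","wrist"): print(n,get_calibration(n))
print(sense())
E
```

```text
pics
scene {'intrinsics': array([[430.89978172,   0.        , 315.33753322],
       [  0.        , 430.89978172, 192.29512454],
       [  0.        ,   0.        ,   1.        ]]), 'D': array([0.04148815, 0.        , 0.        , 0.        , 0.        ]), 'rvec': array([ 2.34029539,  0.84890339, -0.30373776]), 'tvec': array([-350.25004312, -214.00464522, 1534.87946617])}
side {'intrinsics': array([[489.71555225,   0.        , 311.83802394],
       [  0.        , 489.71555225, 202.55606438],
       [  0.        ,   0.        ,   1.        ]]), 'D': array([-0.14682608,  0.        ,  0.        ,  0.        ,  0.        ]), 'rvec': array([ 0.51884017, -2.62894503,  1.32128751]), 'tvec': array([ 429.72989614,  162.35069285, 1508.69423765])}
wrist {'intrinsics': array([[279.75296493,   0.        , 320.04333713],
       [  0.        , 279.75296493, 196.43594877],
       [  0.        ,   0.        ,   1.        ]]), 'D': array([-0.02649076,  0.        ,  0.        ,  0.        ,  0.        ]), 'T_tool_cam': array([[-7.01129374e-04, -9.63358629e-01, -2.68215698e-01,
         6.73254220e+01],
 
[... 245 characters left out ...]
00e+00]])}
{'time_s': 0.1, 'joints': array([-1.39637128e+00,  3.13365721e-01,  1.49837279e+00, -2.86902931e-05,
        1.33102816e+00, -2.23412213e-01]), 'dq': array([ 0.00082196, -0.00256928,  0.00024024,  0.00066354, -0.0007772 ,
        0.0004613 ]), 'tau': array([ 2.00173534e-03, -4.12897861e+01, -2.60143822e+01, -2.41708358e-04,
        3.03338675e-03, -2.13849000e-05]), 'eef_pos': array([ 203.3343632 , -483.7781226 ,  244.80240031]), 'ee_rot': array([-5.87174877e-04,  9.80279997e-01,  1.97612711e-01,  4.47940753e-07]), 'force': array([-0.21493217,  0.30194139, -0.27643074]), 'wrist_torque': array([0.02322949, 0.00862643, 0.02359215]), 'grip_force': 0.0, 'grip_width': 0.99532697914203}
```

View pics/scene0.png

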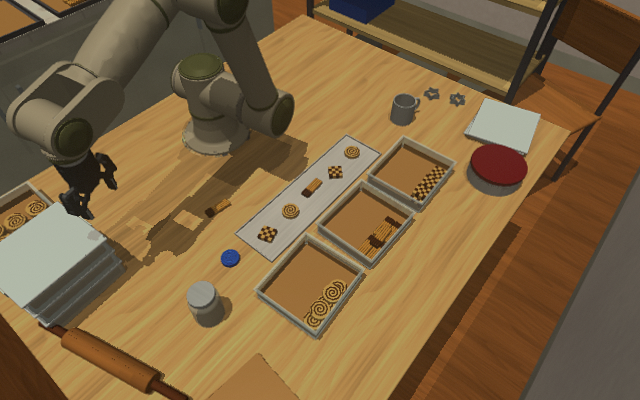

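View pics/side0.png

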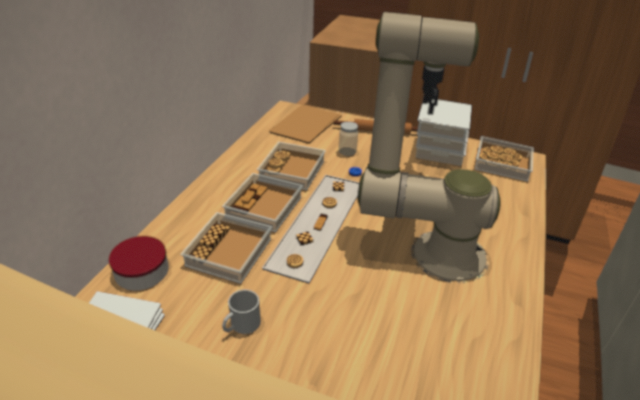

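The tray row, in scene pixels, is swirl (352,152), chequer (335,172), finger (312,186), swirl (290,211), chequer (268,234). The boxes are chequer (411,172), finger (367,222), swirl (311,283). There are two finger look-alikes: (312,186) on the tray and (217,207) on the table. The cup side of the picture is the robot's left, so the tray one fits. The blue disc at (230,258) is not meant.

```bash
cat > h.py <<'E'
from rig import *
import cv2, numpy as np
from scipy.spatial.transform import Rotation as R
def campose(n,s=None):
    c=get_calibration(n); K,D=np.array(c["intrinsics"]),np.array(c["D"])
    if n=="wrist":
        q=s["ee_rot"]; T=np.eye(4); T[:3,:3]=R.from_quat([q[1],q[2],q[3],q[0]]).as_matrix(); T[:3,3]=s["eef_pos"]
        M=T@np.array(c["T_tool_cam"]); return K,D,M[:3,:3],M[:3,3]
    Rm=R.from_rotvec(np.array(c["rvec"]).ravel()).as_matrix(); return K,D,Rm.T,-Rm.T@np.array(c["tvec"]).ravel()
def cast(px,z,cam):
    K,D,Rw,o=cam
    u=cv2.undistortPoints(np.array(px,float).reshape(-1,1,2),K,D).reshape(-1,2)
    d=np.c_[u,np.ones(len(u))]@Rw.T
    return o+d*((z-o[2])/d[:,2])[:,None]
def proj(p,cam):
    K,D,Rw,o=cam
    return cv2.projectPoints(np.array(p,float).reshape(-1,1,3),cv2.Rodrigues(Rw.T)[0],-Rw.T@o,K,D)[0].reshape(-1,2)
def todo(s=None):
    s=s or sense(); q=s["ee_rot"]
    m=R.from_quat([q[1],q[2],q[3],q[0]]).as_matrix()
    return s["eef_pos"],m
E
python3 - <<'E'
from h import *
c=campose("scene")
np.set_printoptions(suppress=True,precision=1)
print("biscuits",cast([(352,152),(335,172),(312,186),(290,211),(268,234),(217,207),(230,258)],17,c)[:,:2])
print("tray",cast([(348,135),(382,150),(272,261),(235,235)],12,c)[:,:2])
print("cupbox corners",cast([(404,138),(456,164),(409,208),(361,181)],50,c)[:,:2])
print("mid",cast([(361,182),(415,213),(370,264),(318,229)],50,c)[:,:2])
print("sw",cast([(310,236),(365,273),(317,333),(256,290)],50,c)[:,:2])
print("cup,jar",cast([(405,97)],85,c),cast([(201,289)],120,c))
print(todo())
E
```

```text
biscuits [[ 437.4  215. ]
 [ 449.1  108.3]
 [ 429.9   15.9]
 [ 442.1 -100.8]
 [ 448.5 -202.4]
 [ 262.5 -230.7]
 [ 422.6 -326.5]]
tray [[ 374.5  276. ]
 [ 507.1  291.3]
 [ 516.1 -257.4]
 [ 374.9 -263.7]]
cupbox corners [[549.5 350.4]
 [739.2 355. ]
 [719.  112.6]
 [550.6 106.8]]
mid [[ 553.   103.5]
 [ 742.   108.3]
 [ 739.2 -111.3]
 [ 562.4 -114. ]]
sw [[ 560.2 -146.2]
 [ 744.6 -141.4]
 [ 749.9 -343.4]
 [ 560.1 -357.8]]
cup,jar [[455.9 492.4  85. ]] [[ 488.4 -458.2  120. ]]
(array([ 203.3, -483.8,  244.8]), array([[ 0.9,  0.4, -0. ],
       [ 0.4, -0.9,  0. ],
       [ 0. , -0. , -1. ]]))
```

>>> arm_command --steps '[[[1, 0, -0.8, 0, 0, 0, 0.884], [1, 0, -0.8, 0, 0, 0, 0.884], [1, 0, -0.8, 0, 0, 0, 0.884], [1, 0.8, -0.8, -0.2, 0, 0, 0], [1, 0.8, -0.8, -0.2, 0, 0, 0], [1, 0.8, -0.8, -0.2, 0, 0, 0], [1, 0.8, -0.8, -0.2, 0, 0, 0], [1, 0.8, -0.8, -0.2, 0, 0, 0]]]'

```text
time_s: 1.1
eef_pos: [373.1, -167.3, 295.6]
ee_rot: [0.0, 1.0, -0.0, 0.0]
force: [-0.4, -1.2, 0.1]
grip_width: 0.996
grip_force: 0.0
```

>>> arm_command --steps '[[[1, 0.75, -0.85, 0, 0, 0, 0], [1, 0.75, -0.85, 0, 0, 0, 0], [1, 0.75, -0.85, 0, 0, 0, 0], [1, 0.75, -0.85, 0, 0, 0, 0], [1, 0, 0, 0, 0, 0, 0]]]'

```text
time_s: 1.72
eef_pos: [523.1, 3.6, 294.2]
ee_rot: [-0.0, 1.0, 0.002, -0.001]
force: [0.0, -0.7, 0.3]
grip_width: 1.006
grip_force: 0.0
```

Run:
```python
from h import *
s=sense(); im=capture("wrist"); cv2.imwrite("pics/w1.png",im[:,:,::-1]); np.save("w1.npy",im)
import pickle; pickle.dump(s,open("w1.pkl","wb")); print(todo(s),s["time_s"])
```

```text
(array([523.14695528,   3.63002698, 294.22708651]), array([[ 9.99990110e-01,  4.18116301e-03, -1.51601260e-03],
       [ 4.18232030e-03, -9.99990964e-01,  7.61014529e-04],
       [-1.51281698e-03, -7.67347453e-04, -9.99998561e-01]])) 1.725
```

View pics/w1.png

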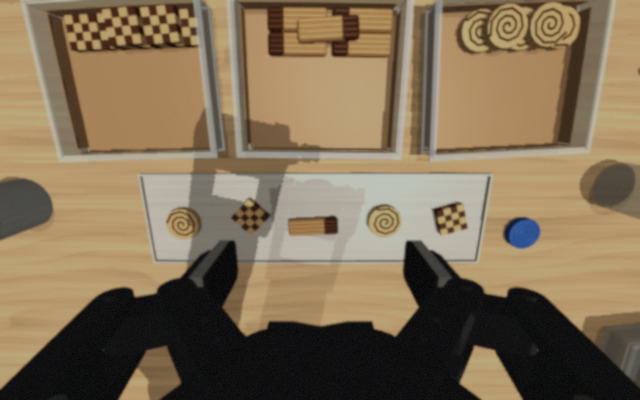

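The wrist picture shows the whole tray row: swirl (182,223), chequer (250,216), finger (313,226), swirl (384,220), chequer (450,218). The near walls of the chequer, finger and swirl boxes run along row ~157. The blue disc sits off the tray at (522,233).

```bash
cat >> h.py <<'E'
def biscuits(im,cam,seeds,z=17,r=34,th=70):
    hsv=cv2.cvtColor(im,cv2.COLOR_RGB2HSV); out=[]
    m=((hsv[:,:,1]>th)|(hsv[:,:,2]<45)).astype(np.uint8)
    m=cv2.morphologyEx(m,cv2.MORPH_CLOSE,np.ones((5,5)))
    for (u,v) in seeds:
        k=np.zeros_like(m); cv2.circle(k,(u,v),r,1,-1)
        cs,_=cv2.findContours(m*k,cv2.RETR_EXTERNAL,cv2.CHAIN_APPROX_NONE)
        c=max(cs,key=cv2.contourArea).reshape(-1,2)
        w=cast(c,z,cam)[:,:2]
        (cx,cy),(a,b),t=cv2.minAreaRect(w.astype(np.float32))
        out.append((cx,cy,a,b,t)); print("c %.1f %.1f size %.1f x %.1f ang %.1f"%out[-1])
    return m,out
E
python3 - <<'E'
from h import *
import pickle
im=np.load("w1.npy"); s=pickle.load(open("w1.pkl","rb")); cam=campose("wrist",s)
m,o=biscuits(im,cam,[(182,223),(250,216),(313,226),(384,220),(450,218)])
np.set_printoptions(suppress=True,precision=1)
px=[(60,160),(219,157),(236,158),(402,158),(430,157),(592,153)]
w=cast(px,50,cam)[:,:2]; print(w); 
d=w[::2]-w[1::2]; print("len",np.hypot(*d.T),"yaw",-np.arctan2(d[:,0],d[:,1]))
cv2.imwrite("pics/m1.png",np.vstack([im[:,:,::-1][110:280,80:540],cv2.cvtColor(m*255,cv2.COLOR_GRAY2BGR)[110:280,80:540]]))
E
```

```text
c 433.4 215.5 size 49.9 x 53.7 ang 0.3
c 445.5 110.5 size 41.4 x 46.4 ang 45.1
c 430.1 14.8 size 28.6 x 74.5 ang 2.7
c 438.5 -95.8 size 52.6 x 48.2 ang 45.9
c 442.9 -198.6 size 45.5 x 44.9 ang 16.8
[[ 537.2  358.4]
 [ 541.   137.8]
 [ 539.6  115.1]
 [ 540.4 -106.4]
 [ 542.  -143.9]
 [ 549.4 -366.5]]
len [220.6 221.5 222.7] yaw [0. 0. 0.]
```

View pics/m1.png

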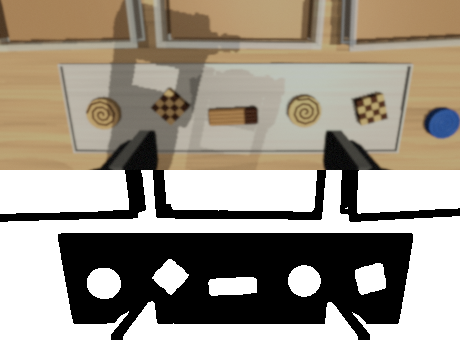

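>>> arm_command --steps '[[[0.85, -0.36, -0.85, 0.7, 0, 0, 0], [0.85, -0.36, -0.85, 0.7, 0, 0, 0], [0.85, -0.36, -0.85, 0.7, 0, 0, 0], [0.85, -0.36, -0.85, 0.7, 0, 0, 0], [0.85, -0.36, -0.85, 0.7, 0, 0, 0], [0.85, 0, 0, 0.4, 0, 0, 0], [0.85, 0, 0, 0, 0, 0, 0]]]' --squeeze 20

```text
time_s: 2.65
eef_pos: [431.3, 212.8, 99.6]
ee_rot: [0.0, 1.0, -0.0, -0.001]
force: [0.5, 0.3, 0.7]
grip_width: 0.848
grip_force: 0.0
```

Run:
```python
from h import *
import pickle
im=np.load("w1.npy"); s=pickle.load(open("w1.pkl","rb")); cam=campose("wrist",s)
np.set_printoptions(suppress=True,precision=1)
print("floor near line",cast([(90,150),(200,150),(250,150),(385,148),(440,152),(560,148)],4,cam)[:,:2])
print("stock front",cast([(75,52),(195,46),(270,56),(390,56),(480,53)],18,cam)[:,:2])
s=sense(); im=capture("wrist"); cv2.imwrite("pics/w2.png",im[:,:,::-1]); print(todo(s),s["grip_width"],s["joints"])
```

```text
floor near line [[ 545.5  351.1]
 [ 545.2  182.2]
 [ 545.2  107.2]
 [ 548.9  -93.4]
 [ 543.5 -176.3]
 [ 551.2 -359.4]]
stock front [[ 678.5  333.4]
 [ 683.4  168.5]
 [ 670.8   69.7]
 [ 671.5  -89.3]
 [ 676.8 -209.4]]
(array([431.3, 212.8,  99.6]), array([[ 1., -0., -0.],
       [-0., -1., -0.],
       [-0.,  0., -1.]])) 0.8481483366481224 [ 0.2  0.4  1.8 -0.   0.9  1.8]
```

View pics/w2.png

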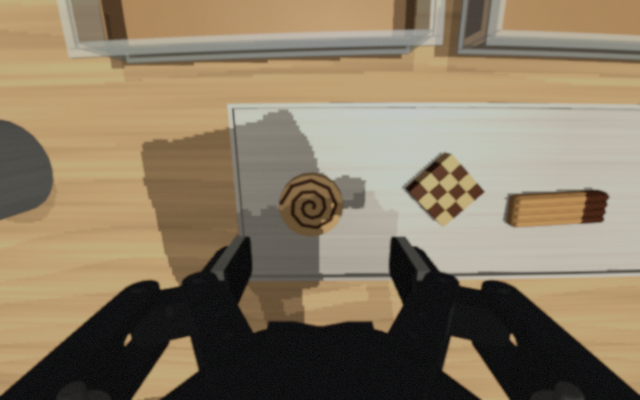

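The view from above the left swirl shows it at (311,204), the chequer at (444,189) and the finger at (557,208). I'll refine their positions from this closer view.

Run:
```python
from h import *
s=sense(); im=capture("wrist"); cam=campose("wrist",s)
biscuits(im,cam,[(311,204),(444,189),(557,208)],r=60,th=75)
```

```text
c 433.1 219.3 size 50.2 x 51.5 ang 89.9
c 445.5 114.5 size 46.3 x 41.6 ang 46.0
c 429.9 20.3 size 28.2 x 81.9 ang 3.0
```

>>> arm_command --steps '[[[0.85, 0.04, -0.13, 0.7, 0, 0, 0], [0.85, 0, 0, 0.6, 0, 0, 0], [0.85, 0, 0, 0.3, 0, 0, 0], [0.85, 0, 0, 0.07, 0, 0, 0], [0.85, 0, 0, 0, 0, 0, 0]]]'

```text
time_s: 3.38
eef_pos: [434.7, 220.0, 17.7]
ee_rot: [-0.0, 1.0, -0.0, 0.001]
force: [0.6, -1.1, 0.9]
grip_width: 0.853
grip_force: 0.0
```

>>> arm_command --steps '[[[0.4, 0, 0, 0, 0, 0, 0], [0.4, 0, 0, 0, 0, 0, 0], [0.4, 0, 0, 0, 0, 0, 0], [0.4, 0, 0, 0, 0, 0, 0]]]' --squeeze 25

```text
time_s: 3.88
eef_pos: [434.6, 220.2, 17.9]
ee_rot: [-0.0, 1.0, 0.0, 0.001]
force: [-2.0, -1.1, 7.2]
grip_width: 0.597
grip_force: 24.9
```

>>> arm_command --steps '[[[0.4, 0, 0, -0.2, 0, 0, 0], [0.4, 0, 0, -0.5, 0, 0, 0], [0.4, 0, 0, -0.8, 0, 0, 0], [0.4, 0, 0.7, -0.8, 0, 0, 0], [0.4, 0.3, 0.85, 0, 0, 0, 0], [0.4, 0.3, 0.85, 0, 0, 0, 0], [0.4, 0.3, 0.85, 0, 0, 0, 0], [0.4, 0.3, 0.85, 0, 0, 0, 0]]]'

```text
time_s: 4.88
eef_pos: [494.5, 13.7, 132.7]
ee_rot: [0.0, 1.0, 0.0, 0.0]
force: [1.3, 0.8, -0.6]
grip_width: 0.59
grip_force: 26.3
```

>>> arm_command --steps '[[[0.4, 0.3, 0.85, 0, 0, 0, 0], [0.4, 0.3, 0.85, 0, 0, 0, 0], [0.4, 0.3, 0.85, 0, 0, 0, 0], [0.4, 0.3, 0.85, 0, 0, 0, 0], [0.4, 0.3, 0.85, 0, 0, 0, 0], [0.4, 0.3, 0.25, 0, 0, 0, 0], [0.4, 0.3, 0, 0, 0, 0, 0], [0.4, 0, 0, 0, 0, 0, 0]]]'

```text
time_s: 5.88
eef_pos: [599.4, -209.9, 132.1]
ee_rot: [0.0, 1.0, 0.0, 0.0]
force: [0.2, 0.7, -0.0]
grip_width: 0.594
grip_force: 26.3
```

Run:
```python
from h import *
s=sense(); im=capture("wrist"); cam=campose("wrist",s); cv2.imwrite("pics/w3.png",im[:,:,::-1]); print(s["eef_pos"],s["grip_width"],s["grip_force"])
import pickle; np.save("w3.npy",im);pickle.dump(s,open("w3.pkl","wb"))
```

```text
[ 599.38040631 -209.85334135  132.14611109] 0.5937550724942561 26.319589912891388
```

View pics/w3.png

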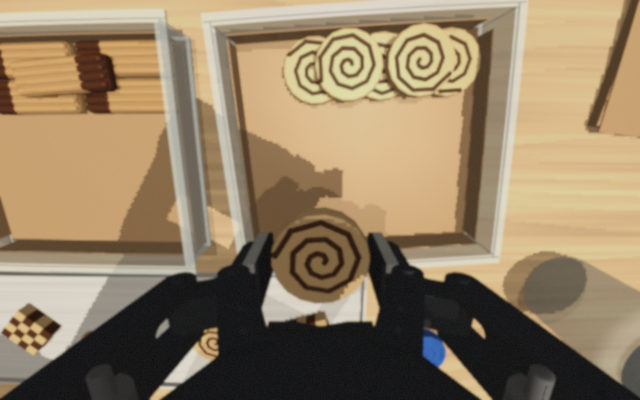

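The swirl is held level at (320,255). The swirl box's rim corners are (203,14), (525,4) and (500,262), and the stock's front edge is at about row 103.

Run:
```python
from h import *
import pickle
np.set_printoptions(suppress=True,precision=1)
s=pickle.load(open("w3.pkl","rb"));cam=campose("wrist",s)
print("rim",cast([(203,14),(525,4),(500,262),(165,11),(195,268)],50,cam)[:,:2])
print("floor",cast([(236,42),(480,20),(462,235),(253,235)],4,cam)[:,:2])
print("stock front",cast([(310,103),(350,103),(425,99)],18,cam)[:,:2])
```

```text
rim [[ 735.5 -132.5]
 [ 742.6 -348.5]
 [ 550.9 -363.2]
 [ 737.7 -106.9]
 [ 545.7 -105. ]]
floor [[ 729.2 -141. ]
 [ 746.5 -342.6]
 [ 555.8 -352.4]
 [ 556.1 -144.4]]
stock front [[ 679.7 -202.6]
 [ 679.7 -235.6]
 [ 683.1 -297.5]]
```

>>> arm_command --steps '[[[0.4, 0.26, -0.04, 0.4, 0, 0, 0], [0.4, 0, 0, 0.8, 0, 0, 0], [0.4, 0, 0, 0.6, 0, 0, 0], [0.4, 0, 0, 0.3, 0, 0, 0], [0.4, 0, 0, 0.1, 0, 0, 0], [0.4, 0, 0, 0.03, 0, 0, 0], [0.4, 0, 0, 0, 0, 0, 0]]]'

```text
time_s: 6.8
eef_pos: [612.5, -208.1, 21.3]
ee_rot: [0.0, 1.0, 0.0, 0.001]
force: [-0.1, -0.7, 0.0]
grip_width: 0.598
grip_force: 26.3
```

>>> arm_command --steps '[[[0.4, 0, 0, 0.03, 0, 0, 0], [0.4, 0, 0, 0.02, 0, 0, 0], [0.4, 0, 0, 0, 0, 0, 0]]]'

```text
time_s: 7.18
eef_pos: [612.4, -208.0, 19.0]
ee_rot: [0.0, 1.0, 0.0, 0.0]
force: [-2.9, 1.0, 8.1]
grip_width: 0.593
grip_force: 27.1
```

>>> arm_command --steps '[[[0.72, 0, 0, 0, 0, 0, 0], [0.72, 0, 0, 0, 0, 0, 0], [0.72, 0, 0, 0, 0, 0, 0], [0.72, 0, 0, -0.3, 0, 0, 0], [0.72, 0, 0, -0.8, 0, 0, 0], [0.72, 0, 0, -0.8, 0, 0, 0], [0.75, -0.8, 0, 0, 0, 0, 0], [0.75, -0.8, 0, 0, 0, 0, 0]]]'

```text
time_s: 8.18
eef_pos: [531.4, -207.9, 114.2]
ee_rot: [0.001, 1.0, 0.0, 0.001]
force: [0.3, -1.3, -0.3]
grip_width: 0.75
grip_force: 0.0
```

>>> arm_command --steps '[[[0.75, -0.8, -0.1, 0, 0, 0, 0], [0.75, -0.8, -0.1, 0, 0, 0, 0], [0.75, 0, 0, 0, 0, 0, -0.97], [0.75, 0, 0, 0, 0, 0, -0.97], [0.75, 0, 0, 0, 0, 0, 0]]]'

```text
time_s: 8.8
eef_pos: [452.3, -198.1, 113.7]
ee_rot: [0.0, 0.99, 0.144, 0.0]
force: [0.0, 0.3, -0.6]
grip_width: 0.749
grip_force: 0.0
```

Run:
```python
from h import *
s=sense(); im=capture("wrist"); cam=campose("wrist",s); cv2.imwrite("pics/w4.png",im[:,:,::-1]); print(todo(s))
p=proj([(443,-195,17),(438.5,-92,17)],cam).round().astype(int); print(p)
biscuits(im,cam,[tuple(map(int,q)) for q in p],r=60,th=75)
```

```text
(array([ 452.30621748, -198.05269318,  113.70300958]), array([[ 9.58339129e-01,  2.85630670e-01,  1.11111551e-03],
       [ 2.85631612e-01, -9.58339153e-01, -8.06019682e-04],
       [ 8.34601558e-04,  1.08980991e-03, -9.99999058e-01]]))
[[312 211]
 [191 182]]
c 442.9 -200.9 size 43.9 x 41.4 ang 16.5
c 439.1 -99.1 size 49.5 x 53.7 ang 57.6
```

View pics/w4.png

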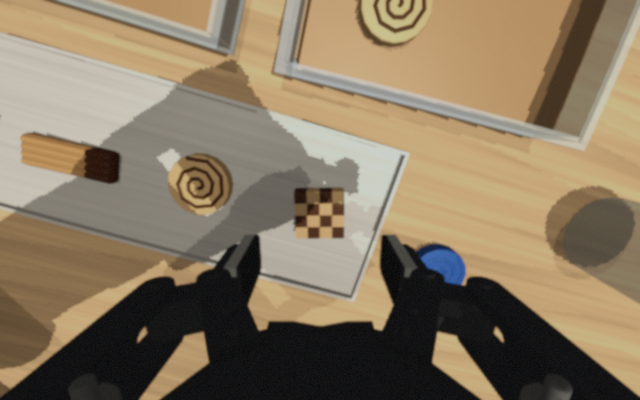

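Swirl one lies flat in its box. The chequer at (319,212) is centred between the pads, which stand at 250 and 390.

>>> arm_command --steps '[[[0.75, -0.196, 0, 0.6, 0, 0, 0], [0.75, 0, 0, 0.8, 0, 0, 0], [0.75, 0, 0, 0.35, 0, 0, 0], [0.75, 0, 0, 0.13, 0, 0, 0], [0.75, 0, 0, 0, 0, 0, 0]]]'

```text
time_s: 9.48
eef_pos: [442.9, -200.8, 19.1]
ee_rot: [0.0, 0.99, 0.144, 0.0]
force: [1.2, -0.4, 0.2]
grip_width: 0.753
grip_force: 0.0
```

>>> arm_command --steps '[[[0.3, 0, 0, 0, 0, 0, 0], [0.3, 0, 0, 0, 0, 0, 0], [0.3, 0, 0, 0, 0, 0, 0], [0.3, 0, 0, 0, 0, 0, 0]]]'

```text
time_s: 9.98
eef_pos: [443.2, -201.0, 19.8]
ee_rot: [0.001, 0.989, 0.145, 0.001]
force: [-0.4, 0.7, 6.9]
grip_width: 0.482
grip_force: 26.0
```

>>> arm_command --steps '[[[0.3, 0, 0, -0.2, 0, 0, 0], [0.3, 0, 0, -0.6, 0, 0, 0], [0.3, 0, 0, -0.8, 0, 0, 0.97], [0.3, 0, 0, -0.5, 0, 0, 0.97], [0.3, 0.3, -0.85, 0, 0, 0, 0], [0.3, 0.3, -0.85, 0, 0, 0, 0], [0.3, 0.3, -0.85, 0, 0, 0, 0], [0.3, 0.3, -0.85, 0, 0, 0, 0]]]'

```text
time_s: 10.98
eef_pos: [503.1, -29.3, 124.6]
ee_rot: [0.0, 1.0, -0.0, 0.0]
force: [-0.3, 0.5, 0.5]
grip_width: 0.483
grip_force: 25.5
```

>>> arm_command --steps '[[[0.3, 0.3, -0.85, 0, 0, 0, 0], [0.3, 0.3, -0.85, 0, 0, 0, 0], [0.3, 0.3, -0.85, 0, 0, 0, 0], [0.3, 0.3, -0.85, 0, 0, 0, 0], [0.3, 0.3, -0.85, 0, 0, 0, 0], [0.3, 0.3, -0.6, 0, 0, 0, 0], [0.3, 0.2, 0, 0, 0, 0, 0], [0.3, 0, 0, 0, 0, 0, 0]]]'

```text
time_s: 11.98
eef_pos: [603.0, 211.0, 123.9]
ee_rot: [0.0, 1.0, -0.0, 0.0]
force: [0.2, 0.7, -0.0]
grip_width: 0.485
grip_force: 25.5
```

Run:
```python
from h import *
s=sense(); im=capture("wrist"); cam=campose("wrist",s); cv2.imwrite("pics/w5.png",im[:,:,::-1]); print(s["eef_pos"],s["grip_width"],s["grip_force"],s["joints"])
import pickle; np.save("w5.npy",im);pickle.dump(s,open("w5.pkl","wb"))
```

```text
[602.98895398 211.00144843 123.942386  ] 0.48488506742612886 25.488530695438385 [ 1.53644248e-01  6.68155488e-01  1.27397703e+00 -2.92952530e-04
  1.19943706e+00  1.72515527e+00]
```

View pics/w5.png

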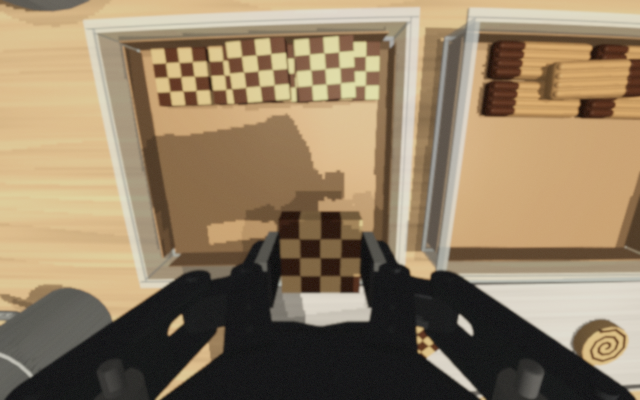

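The chequer is held square at (320,252). Rim corners of the chequer box are (87,24), (418,12), (142,285) and ~(398,270). Finger-box corners are (470,12) and (440,282).

Run:
```python
from h import *
import pickle
np.set_printoptions(suppress=True,precision=1)
s=pickle.load(open("w5.pkl","rb"));cam=campose("wrist",s)
print("rim",cast([(87,24),(418,12),(142,285),(470,12),(440,280)],50,cam)[:,:2])
print("floor",cast([(128,50),(385,38),(170,250)],4,cam)[:,:2])
print("stock",cast([(160,107),(290,102),(380,100),(485,115)],18,cam)[:,:2])
```

```text
rim [[732.3 362.9]
 [737.3 146.9]
 [537.9 358.7]
 [737.7 113.1]
 [542.8 111.1]]
floor [[726.2 367. ]
 [733.5 157.7]
 [547.2 357.3]]
stock [[680.6 338.9]
 [683.6 233.8]
 [685.1 162.1]
 [674.   75.9]]
```

>>> arm_command --steps '[[[0.3, 0.11, -0.03, 0.4, 0, 0, 0], [0.3, 0, 0, 0.8, 0, 0, 0], [0.3, 0, 0, 0.5, 0, 0, 0], [0.3, 0, 0, 0.25, 0, 0, 0], [0.3, 0, 0, 0.08, 0, 0, 0], [0.3, 0, 0, 0.03, 0, 0, 0], [0.3, 0, 0, 0.02, 0, 0, 0], [0.3, 0, 0, 0, 0, 0, 0]]]'

```text
time_s: 13.02
eef_pos: [608.6, 213.3, 20.8]
ee_rot: [-0.0, 1.0, 0.0, 0.001]
force: [-1.0, -0.6, 4.2]
grip_width: 0.48
grip_force: 26.0
```

>>> arm_command --steps '[[[0.62, 0, 0, 0, 0, 0, 0], [0.62, 0, 0, 0, 0, 0, 0], [0.62, 0, 0, 0, 0, 0, 0], [0.62, 0, 0, -0.3, 0, 0, 0], [0.62, 0, 0, -0.8, 0, 0, 0], [0.62, 0, 0, -0.8, 0, 0, 0], [0.75, -0.77, 0.49, 0, 0, 0, 0], [0.75, -0.77, 0.49, 0, 0, 0, 0]]]'

```text
time_s: 14.02
eef_pos: [530.4, 163.8, 116.1]
ee_rot: [-0.0, 1.0, 0.0, 0.001]
force: [-0.1, 0.0, -0.7]
grip_width: 0.75
grip_force: 0.0
```

>>> arm_command --steps '[[[0.75, -0.77, 0.49, 0, 0, 0, 0], [0.75, -0.77, 0.49, 0, 0, 0, 0], [0.75, 0, 0, 0, 0, 0, -0.9], [0.75, 0, 0, 0, 0, 0, -0.9], [0.75, 0, 0, 0, 0, 0, -0.9], [0.75, 0, 0, 0, 0, 0, -0.9], [0.75, 0, 0, 0, 0, 0, -0.9], [0.75, 0, 0, 0, 0, 0, -0.85]]]'

```text
time_s: 15.02
eef_pos: [454.5, 115.3, 115.8]
ee_rot: [0.0, 0.92, 0.393, 0.001]
force: [0.9, -0.1, 0.5]
grip_width: 0.75
grip_force: 0.0
```

Run:
```python
from h import *
s=sense(); im=capture("wrist"); cam=campose("wrist",s); cv2.imwrite("pics/w6.png",im[:,:,::-1]); print(todo(s))
p=proj([(445.5,114.5,17)],cam).round().astype(int); print(p)
biscuits(im,cam,[tuple(map(int,q)) for q in p],r=60,th=75)
```

```text
(array([454.5095811 , 115.30235321, 115.82616423]), array([[ 6.91766252e-01,  7.22119958e-01,  1.48991575e-03],
       [ 7.22120757e-01, -6.91767022e-01,  2.27734734e-06],
       [ 1.03231910e-03,  1.07432370e-03, -9.99998890e-01]]))
[[312 209]]
c 445.1 113.6 size 43.1 x 40.3 ang 46.2
```

View pics/w6.png

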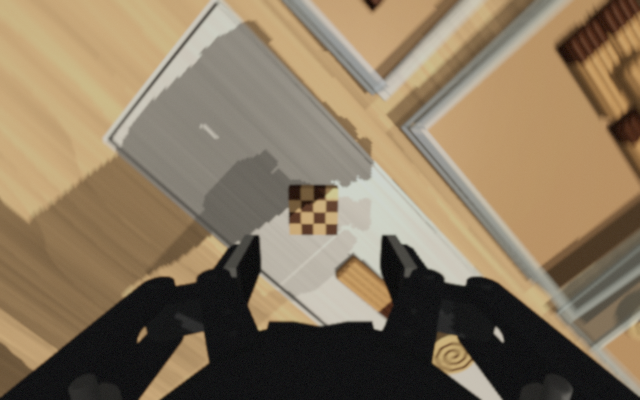

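The chequer is at (313,210), square to the pads and about 5 mm left of their midline. The finger biscuit at (365,280) lies clear of the pad's path.

>>> arm_command --steps '[[[0.75, -0.155, -0.11, 0.6, 0, 0, 0], [0.75, 0, 0, 0.8, 0, 0, 0], [0.75, 0, 0, 0.37, 0, 0, 0], [0.75, 0, 0, 0.15, 0, 0, 0], [0.75, 0, 0, 0, 0, 0, 0]]]'

```text
time_s: 15.7
eef_pos: [445.2, 113.6, 19.2]
ee_rot: [0.0, 0.921, 0.39, 0.0]
force: [0.6, 0.1, 0.7]
grip_width: 0.75
grip_force: 0.0
```

>>> arm_command --steps '[[[0.3, 0, 0, 0, 0, 0, 0], [0.3, 0, 0, 0, 0, 0, 0], [0.3, 0, 0, 0, 0, 0, 0], [0.3, 0, 0, 0, 0, 0, 0]]]'

```text
time_s: 16.2
eef_pos: [445.5, 113.6, 19.8]
ee_rot: [0.0, 0.921, 0.39, 0.001]
force: [-0.5, -0.5, 6.5]
grip_width: 0.485
grip_force: 25.7
```

>>> arm_command --steps '[[[0.3, 0, 0, -0.2, 0, 0, 0], [0.3, 0, 0, -0.6, 0, 0, 0], [0.3, 0, 0, -0.8, 0, 0, 0.9], [0.3, 0, 0, -0.5, 0, 0, 0.9], [0.3, 0, 0, 0, 0, 0, 0.9], [0.3, 0, 0, 0, 0, 0, 0.9], [0.3, 0, 0, 0, 0, 0, 0.9], [0.3, 0, 0, 0, 0, 0, 0.8]]]'

```text
time_s: 17.2
eef_pos: [444.9, 113.6, 124.6]
ee_rot: [0.0, 1.0, 0.002, 0.0]
force: [0.7, -0.7, -0.3]
grip_width: 0.482
grip_force: 25.6
```

>>> arm_command --steps '[[[0.3, 0.64, -0.72, 0, 0, 0, 0], [0.3, 0.64, -0.72, 0, 0, 0, 0], [0.3, 0.64, -0.72, 0, 0, 0, 0], [0.3, 0.64, -0.72, 0, 0, 0, 0], [0.3, 0.64, -0.72, 0, 0, 0, 0], [0.3, 0, 0, 0, 0, 0, 0]]]'

```text
time_s: 17.95
eef_pos: [604.2, 296.6, 123.5]
ee_rot: [-0.0, 1.0, 0.005, 0.0]
force: [0.5, -0.7, -0.8]
grip_width: 0.482
grip_force: 25.6
```

>>> arm_command --steps '[[[0.3, 0.05, 0.06, 0.4, 0, 0, 0], [0.3, 0, 0, 0.8, 0, 0, 0], [0.3, 0, 0, 0.5, 0, 0, 0], [0.3, 0, 0, 0.25, 0, 0, 0], [0.3, 0, 0, 0.07, 0, 0, 0], [0.3, 0, 0, 0.02, 0, 0, 0], [0.3, 0, 0, 0.02, 0, 0, 0], [0.3, 0, 0, 0, 0, 0, 0]]]'

```text
time_s: 18.95
eef_pos: [606.2, 291.9, 21.3]
ee_rot: [-0.0, 1.0, 0.004, 0.0]
force: [0.3, -1.0, 0.2]
grip_width: 0.48
grip_force: 25.6
```

>>> arm_command --steps '[[[0.3, 0, 0, 0.02, 0, 0, 0], [0.3, 0, 0, 0, 0, 0, 0]]]'

```text
time_s: 19.2
eef_pos: [606.3, 291.9, 20.9]
ee_rot: [-0.0, 1.0, 0.004, 0.0]
force: [-2.4, -0.4, 5.9]
grip_width: 0.483
grip_force: 26.2
```

>>> arm_command --steps '[[[0.62, 0, 0, 0, 0, 0, 0], [0.62, 0, 0, 0, 0, 0, 0], [0.62, 0, 0, 0, 0, 0, 0], [0.62, 0, 0, -0.3, 0, 0, 0], [0.62, 0, 0, -0.8, 0, 0, 0], [0.62, 0, 0, -0.9, 0, 0, 0], [0.85, -0.3, 0.8, -0.1, 0, 0, 0], [0.85, -0.3, 0.8, 0, 0, 0, 0]]]'

```text
time_s: 20.2
eef_pos: [576.6, 210.8, 126.7]
ee_rot: [-0.0, 1.0, 0.004, 0.001]
force: [0.3, -0.3, 0.4]
grip_width: 0.85
grip_force: 0.0
```

>>> arm_command --steps '[[[0.85, -0.3, 0.8, 0, 0, 0, 0], [0.85, -0.3, 0.8, 0, 0, 0, 0], [0.85, -0.3, 0.8, 0, 0, 0, 0], [0.85, -0.3, 0.8, 0, 0, 0, 0], [0.85, -0.3, 0.8, 0, 0, 0, 0], [0.85, -0.3, 0.8, 0, 0, 0, 0], [0.85, -0.4, 0.8, 0, 0, 0, 0], [0.85, -0.3, 0.6, 0, 0, 0, 0]]]'

```text
time_s: 21.2
eef_pos: [453.5, -100.9, 125.9]
ee_rot: [0.0, 1.0, 0.003, 0.001]
force: [-0.4, -0.1, 0.3]
grip_width: 0.857
grip_force: 0.0
```

>>> arm_command --steps '[[[0.85, 0, 0, 0, 0, 0, 0]]]'

```text
time_s: 21.32
eef_pos: [453.7, -101.0, 125.8]
ee_rot: [0.0, 1.0, 0.002, 0.001]
force: [0.8, 0.4, 0.5]
grip_width: 0.85
grip_force: 0.0
```

Run:
```python
from h import *
s=sense(); im=capture("wrist"); cam=campose("wrist",s); cv2.imwrite("pics/w7.png",im[:,:,::-1]); print(todo(s))
p=proj([(439,-97,17),(430,18,17)],cam).round().astype(int); print(p)
biscuits(im,cam,[tuple(map(int,q)) for q in p],r=60,th=75)
```

```text
(array([ 453.7126666 , -100.96529287,  125.83719274]), array([[ 9.99988878e-01,  4.50593351e-03,  1.39301446e-03],
       [ 4.50707311e-03, -9.99989510e-01, -8.16022077e-04],
       [ 1.38932291e-03,  8.22291420e-04, -9.99998697e-01]]))
[[314 214]
 [188 223]]
c 438.9 -97.0 size 51.2 x 50.3 ang 34.4
c 430.3 12.2 size 28.1 x 77.9 ang 2.9
```

View pics/w7.png

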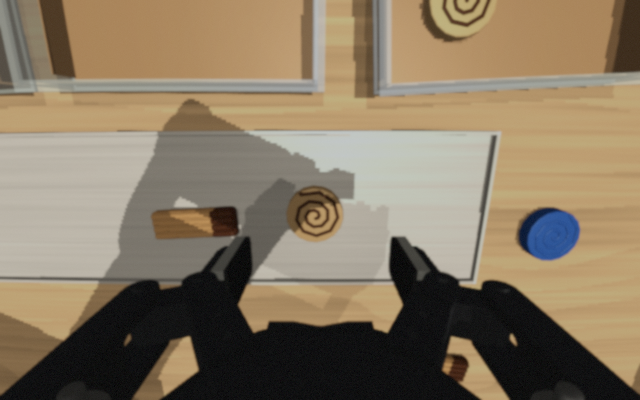

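Swirl two is at (315,214). The finger biscuit's end at (238,220) is clear of the left pad.

>>> arm_command --steps '[[[0.85, -0.3, -0.08, 0.7, 0, 0, 0], [0.85, 0, 0, 0.85, 0, 0, 0], [0.85, 0, 0, 0.45, 0, 0, 0], [0.85, 0, 0, 0.15, 0, 0, 0], [0.85, 0, 0, 0, 0, 0, 0]]]'

```text
time_s: 22.0
eef_pos: [439.4, -95.2, 17.7]
ee_rot: [0.0, 1.0, 0.004, 0.0]
force: [0.5, -0.0, 0.0]
grip_width: 0.849
grip_force: 0.0
```

>>> arm_command --steps '[[[0.4, 0, 0, 0, 0, 0, 0], [0.4, 0, 0, 0, 0, 0, 0], [0.4, 0, 0, 0, 0, 0, 0], [0.4, 0, 0, 0, 0, 0, 0]]]'

```text
time_s: 22.5
eef_pos: [439.6, -95.6, 18.5]
ee_rot: [0.0, 1.0, 0.004, 0.001]
force: [-0.7, 2.6, 6.1]
grip_width: 0.594
grip_force: 24.9
```

>>> arm_command --steps '[[[0.4, 0, 0, -0.2, 0, 0, 0], [0.4, 0, 0, -0.6, 0, 0, 0], [0.4, 0, 0, -0.8, 0, 0, 0], [0.4, 0, 0, -0.5, 0, 0, 0], [0.4, 0.7, 0.78, 0, 0, 0, 0], [0.4, 0.7, 0.78, 0, 0, 0, 0], [0.4, 0.7, 0.78, 0, 0, 0, 0], [0.4, 0.7, 0.78, 0, 0, 0, 0]]]'

```text
time_s: 23.5
eef_pos: [581.1, -251.7, 123.4]
ee_rot: [0.0, 1.0, 0.004, 0.0]
force: [0.3, -0.4, -0.8]
grip_width: 0.593
grip_force: 26.3
```

>>> arm_command --steps '[[[0.4, 0.7, 0.78, 0, 0, 0, 0], [0.4, 0, 0, 0, 0, 0, 0], [0.4, 0, 0, 0, 0, 0, 0]]]'

```text
time_s: 23.88
eef_pos: [615.0, -288.7, 122.6]
ee_rot: [-0.0, 1.0, 0.004, -0.0]
force: [0.1, 0.9, -0.2]
grip_width: 0.595
grip_force: 26.3
```

>>> arm_command --steps '[[[0.4, 0, 0.03, 0.4, 0, 0, 0], [0.4, 0, 0, 0.8, 0, 0, 0], [0.4, 0, 0, 0.5, 0, 0, 0], [0.4, 0, 0, 0.24, 0, 0, 0], [0.4, 0, 0, 0.07, 0, 0, 0], [0.4, 0, 0, 0.02, 0, 0, 0], [0.4, 0, 0, 0.02, 0, 0, 0], [0.4, 0, 0, 0, 0, 0, 0]]]'

```text
time_s: 24.88
eef_pos: [615.6, -290.8, 20.3]
ee_rot: [0.0, 1.0, 0.004, 0.0]
force: [0.1, 0.1, 0.2]
grip_width: 0.591
grip_force: 26.3
```

>>> arm_command --steps '[[[0.4, 0, 0, 0.02, 0, 0, 0], [0.4, 0, 0, 0.01, 0, 0, 0], [0.4, 0, 0, 0, 0, 0, 0]]]'

```text
time_s: 25.25
eef_pos: [615.6, -290.8, 19.6]
ee_rot: [0.0, 1.0, 0.004, 0.0]
force: [-2.7, 1.5, 6.9]
grip_width: 0.594
grip_force: 27.0
```

>>> arm_command --steps '[[[0.72, 0, 0, 0, 0, 0, 0], [0.72, 0, 0, 0, 0, 0, 0], [0.72, 0, 0, 0, 0, 0, 0], [0.72, 0, 0, -0.3, 0, 0, 0], [0.72, 0, 0, -0.8, 0, 0, 0], [0.72, 0, 0, -0.9, 0, 0, 0], [0.6, -0.53, -0.86, -0.1, 0, 0, 0], [0.6, -0.53, -0.86, 0, 0, 0, 0]]]'

```text
time_s: 26.25
eef_pos: [561.4, -204.4, 125.1]
ee_rot: [0.001, 1.0, 0.003, 0.001]
force: [1.0, -0.4, 0.1]
grip_width: 0.599
grip_force: 0.0
```

>>> arm_command --steps '[[[0.6, -0.53, -0.86, 0, 0, 0, 0], [0.6, -0.53, -0.86, 0, 0, 0, 0], [0.6, -0.53, -0.86, 0, 0, 0, 0], [0.6, -0.53, -0.86, 0, 0, 0, 0], [0.6, -0.53, -0.86, 0, 0, 0, 0], [0.6, 0, 0, 0, 0, 0, -0.9], [0.6, 0, 0, 0, 0, 0, -0.9], [0.6, 0, 0, 0, 0, 0, -0.9]]]'

```text
time_s: 27.25
eef_pos: [428.0, 8.9, 124.4]
ee_rot: [0.0, 0.978, 0.207, 0.001]
force: [0.2, 0.5, -1.0]
grip_width: 0.598
grip_force: 0.0
```

>>> arm_command --steps '[[[0.6, 0, 0, 0, 0, 0, -0.9], [0.6, 0, 0, 0, 0, 0, -0.9], [0.6, 0, 0, 0, 0, 0, -0.9], [0.6, 0, 0, 0, 0, 0, -0.9], [0.6, 0, 0, 0, 0, 0, -0.9], [0.6, 0, 0, 0, 0, 0, -0.9], [0.6, 0, 0, 0, 0, 0, -0.9], [0.6, 0, 0, 0, 0, 0, -0.9]]]'

```text
time_s: 28.25
eef_pos: [428.0, 8.8, 124.3]
ee_rot: [0.001, 0.733, 0.681, 0.0]
force: [-0.1, 0.4, -0.1]
grip_width: 0.601
grip_force: 0.0
```

>>> arm_command --steps '[[[0.6, 0, 0, 0, 0, 0, -0.9], [0.6, 0, 0, 0, 0, 0, 0]]]'

```text
time_s: 28.5
eef_pos: [427.9, 8.8, 124.1]
ee_rot: [0.001, 0.687, 0.726, 0.0]
force: [0.5, -0.4, 0.1]
grip_width: 0.602
grip_force: 0.0
```

Run:
```python
from h import *
s=sense(); im=capture("wrist"); cam=campose("wrist",s); cv2.imwrite("pics/w8.png",im[100:320,170:470,::-1]); print(todo(s))
p=proj([(430,14,17)],cam).round().astype(int); print(p)
biscuits(im,cam,[tuple(map(int,q)) for q in p],r=60,th=75)
```

```text
(array([427.94544544,   8.8407635 , 124.10843682]), array([[-5.54976785e-02,  9.98457843e-01,  1.39432951e-03],
       [ 9.98458726e-01,  5.54982117e-02, -3.46650741e-04],
       [-4.23498945e-04,  1.37294215e-03, -9.99998968e-01]]))
[[323 192]]
c 427.1 16.2 size 26.5 x 75.3 ang 3.9
```

View pics/w8.png

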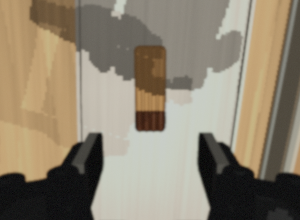

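The crop confirms the tray's ridged finger with its dipped end, at (320,190) and aligned midway between the pads. It is the look-alike farthest to the robot's left.

>>> arm_command --steps '[[[0.6, 0.14, 0, 0.6, 0, 0, 0], [0.6, 0, 0, 0.85, 0, 0, 0], [0.6, 0, 0, 0.45, 0, 0, 0], [0.6, 0, 0, 0.16, 0, 0, 0], [0.6, 0, 0, 0, 0, 0, 0]]]'

```text
time_s: 29.18
eef_pos: [427.5, 15.9, 20.6]
ee_rot: [0.0, 0.687, 0.726, 0.0]
force: [0.6, 0.2, 0.5]
grip_width: 0.605
grip_force: 0.0
```

>>> arm_command --steps '[[[0.15, 0, 0, 0, 0, 0, 0], [0.15, 0, 0, 0, 0, 0, 0], [0.15, 0, 0, 0, 0, 0, 0], [0.15, 0, 0, 0, 0, 0, 0]]]'

```text
time_s: 29.68
eef_pos: [427.9, 15.8, 21.3]
ee_rot: [0.001, 0.687, 0.727, 0.0]
force: [-0.9, -0.2, 6.0]
grip_width: 0.32
grip_force: 24.9
```

>>> arm_command --steps '[[[0.15, 0, 0, -0.2, 0, 0, 0], [0.15, 0, 0, -0.6, 0, 0, 0], [0.15, 0, 0, -0.8, 0, 0, 0.37], [0.15, 0, 0, -0.5, 0, 0, 0], [0.15, -0.05, 0.74, 0, 0, 0, 0], [0.15, -0.05, 0.74, 0, 0, 0, 0], [0.15, -0.05, 0.74, 0, 0, 0, 0], [0.15, -0.05, 0.74, 0, 0, 0, 0]]]'

```text
time_s: 30.68
eef_pos: [576.4, 6.1, 126.2]
ee_rot: [0.0, 0.707, 0.707, 0.0]
force: [-0.0, -0.5, -0.7]
grip_width: 0.319
grip_force: 24.9
```

>>> arm_command --steps '[[[0.15, -0.05, 0.74, 0, 0, 0, 0], [0.15, 0, 0, 0, 0, 0, 0], [0.15, 0, 0, 0, 0, 0, 0]]]'

```text
time_s: 31.05
eef_pos: [611.6, 3.8, 125.6]
ee_rot: [-0.0, 0.707, 0.708, -0.0]
force: [0.5, -0.2, -0.2]
grip_width: 0.317
grip_force: 24.9
```

Target z ≈ 22.3.

>>> arm_command --steps '[[[0.15, 0, 0, 0.4, 0, 0, 0], [0.15, 0, 0, 0.8, 0, 0, 0], [0.15, 0, 0, 0.5, 0, 0, 0], [0.15, 0, 0, 0.25, 0, 0, 0], [0.15, 0, 0, 0.08, 0, 0, 0], [0.15, 0, 0, 0.03, 0, 0, 0], [0.15, 0, 0, 0.01, 0, 0, 0], [0.15, 0, 0, 0, 0, 0, 0]]]'

```text
time_s: 32.05
eef_pos: [612.5, 3.6, 22.3]
ee_rot: [0.0, 0.707, 0.708, 0.0]
force: [-1.2, 0.1, 1.7]
grip_width: 0.322
grip_force: 25.1
```

>>> arm_command --steps '[[[0.5, 0, 0, 0, 0, 0, 0], [0.5, 0, 0, 0, 0, 0, 0], [0.5, 0, 0, 0, 0, 0, 0], [0.5, 0, 0, -0.3, 0, 0, 0], [0.5, 0, 0, -0.8, 0, 0, 0], [0.5, 0, 0, -0.9, 0, 0, 0], [0.5, 0, -0.6, -0.9, 0, 0, 0], [0.5, 0, -0.6, -0.9, 0, 0, 0]]]'

```text
time_s: 33.05
eef_pos: [551.4, 3.6, 214.2]
ee_rot: [0.001, 0.707, 0.708, 0.0]
force: [0.2, 0.0, 0.5]
grip_width: 0.498
grip_force: 0.0
```

>>> arm_command --steps '[[[0.5, 0, -0.8, -0.9, 0, 0, 0], [0.5, 0, -0.9, -0.5, 0, 0, 0], [0.5, 0, -0.9, 0, 0, 0, 0], [0.5, 0, -0.9, 0, 0, 0, 0], [0.5, 0, 0, 0, 0, 0, 0]]]'

```text
time_s: 33.67
eef_pos: [375.5, 3.6, 283.1]
ee_rot: [0.001, 0.707, 0.707, 0.001]
force: [1.2, -0.2, 0.2]
grip_width: 0.497
grip_force: 0.0
```

Run:
```python
from h import *
print(sense()["eef_pos"],sense()["time_s"])
a=capture("scene")[110:350,230:480,::-1]; b=capture("side")[100:300,150:380,::-1]
a=cv2.resize(a,(500,480)); b=cv2.resize(b,(300,261)); o=np.zeros((480,800,3),np.uint8); o[:,:500]=a; o[:261,500:]=b
cv2.imwrite("pics/end.png",o)
```

```text
[375.47321172   3.6258433  283.10127788] 33.675
```

View pics/end.png

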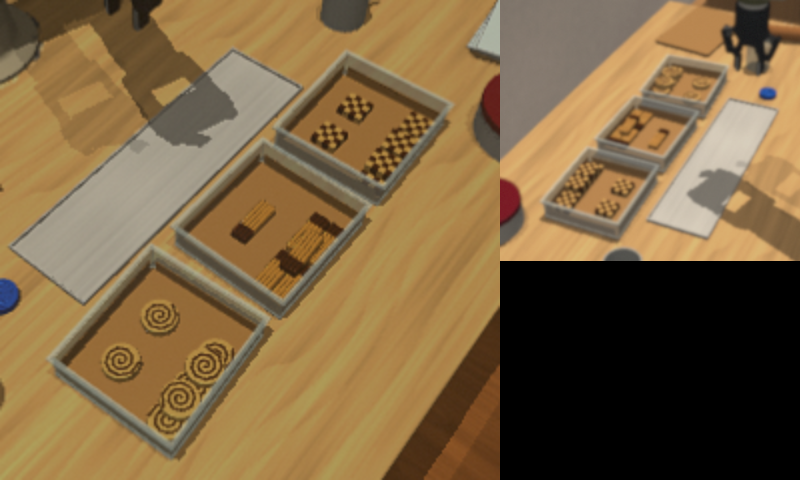

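The tray is empty. Both swirls (160,316) and (120,362), the finger (253,221) and both chequers (353,107) and (328,136) lie flat and aligned in their own boxes, and the arm is clear.

```bash
python3 -c "from rig import *; print(finish_job())"
```

```text
the job is handed in; nothing more can be done
None
```

All five biscuits are in the boxes of their own kind, flat and aligned in the final camera view, and the job is handed in after about 34 s; the jar and cup were not touched, and no verdict was returned.

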